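# Turn the spice carousel until the red-lidded jar is at the front

### The job

With a fingertip, push the scalloped rim of the spice carousel round until the jar with the red lid stands at the front, squarely at the middle of the base board's edge that faces the robot, and leave the carousel at rest there. Do not touch or pick up any of the jars: all six ride round standing on the deck; and leave everything else on the worktop where it is.

Things in the scene. Friction and masses are not known exactly. Their poses are not given: they have to be found in the camera images.
- base: the fixed square base board of the spice carousel, dark wood, 340 x 340 mm, top face at z = 12 mm; it does not move. Origin on the worktop under the turning axis; z up; its -x side is the front edge, the one facing the robot (within 17 degrees)
- platter (a joint): turning angle q of the pale wood platter about the vertical axis through the base's origin, anticlockwise from above, rad; turns endlessly, starts anywhere. A push under 3 N at the rim turns it; let go, it stops within a few degrees. Lobe centres lie at angles q + k*60 degrees in the base's frame, notch centres at q + 30 + k*60
- platter_deck (a point): centre of the platter's flat deck (top at z = 42 mm, a thin black rubber mat of radius 98 mm laid in), on the turning axis. The wooden platter spans z = 20 to 42 mm: a round hub of radius 118 mm with six round lobes along its rim (lobe radius 50 mm, lobe centres 126 mm from the axis, tips 176 mm)
- platter_notch (a point): middle of one of the six equal notches between the lobes, 146 mm from the axis, z = 31 mm, turning with the platter. A notch is about 58 mm wide there, open above, outside and below (only the base board is under it, top at z = 12 mm). A fingertip let down into a notch and moved round the axis pushes the next lobe along
- jar_red: glass spice jar with a red lid, 44 mm across, 48 mm tall, 75 to 155 g, standing loose on the deck about 69 mm from the axis (tops at z = 90 mm), riding round with the platter. Origin under its centre: the wanted jar
- jar_yellow: glass spice jar with a yellow lid, 44 mm across, 48 mm tall, 75 to 155 g, standing loose on the deck about 69 mm from the axis (tops at z = 90 mm), riding round with the platter. Origin under its centre
- jar_green: glass spice jar with a green lid, 44 mm across, 48 mm tall, 75 to 155 g, standing loose on the deck about 69 mm from the axis (tops at z = 90 mm), riding round with the platter. Origin under its centre
- jar_blue: glass spice jar with a blue lid, 44 mm across, 48 mm tall, 75 to 155 g, standing loose on the deck about 69 mm from the axis (tops at z = 90 mm), riding round with the platter. Origin under its centre
- jar_white: glass spice jar with a white lid, 44 mm across, 48 mm tall, 75 to 155 g, standing loose on the deck about 69 mm from the axis (tops at z = 90 mm), riding round with the platter. Origin under its centre
- jar_black: glass spice jar with a black lid, 44 mm across, 48 mm tall, 75 to 155 g, standing loose on the deck about 69 mm from the axis (tops at z = 90 mm), riding round with the platter. Origin under its centre
- bowl: white bowl, 170 mm across, 65 mm high, standing on the worktop; leave it. Origin under its centre
- mug: blue mug, 80 mm across plus a handle towards its +y, 92 mm high; leave it. Origin under its centre
- wrench: steel wrench 200 mm long lying along its own x; leave it. Origin at the middle, on the worktop
- mill: dark wooden pepper mill, 54 mm across, 145 mm high; leave it. Origin under its centre
- angle_valve: chromed angle valve with a black knob, about 40 mm across, 63 mm high; leave it. Origin under its centre
Mind the look-alikes: they are no part of the job. Leave any purple look-alike of the jar_red alone.

How it is judged:
At the end, for the whole second after the job is handed in: Red-lidded jar over 45 mm ahead (-x) of the axis and within 18 mm of the base's centre line; platter at rest (under 0.05 rad/s); all six jars upright on the deck; bowl, mug, wrench, mill and valve within 20 mm of their start (x of jar_red in the frame of base below -0.045 m and y of jar_red in the frame of base between -0.018 and 0.018 m and velocity of joint platter between -0.05 and 0.05 rad/s and linear speed of jar_red below 0.02 m/s and height (world z) of jar_red between 0.036 and 0.048 m and angle between each of jar_red, jar_yellow, jar_green, jar_blue, jar_white, jar_black's own z axis and vertical below 0.12 rad and horizontal distance between each of jar_red, jar_yellow, jar_green, jar_blue, jar_white, jar_black and base below 0.105 m and height (world z) of jar_yellow between 0.036 and 0.048 m and height (world z) of jar_green between 0.036 and 0.048 m and height (world z) of jar_blue between 0.036 and 0.048 m and height (world z) of jar_white between 0.036 and 0.048 m and height (world z) of jar_black between 0.036 and 0.048 m and distance of each of bowl, mug, wrench, mill, angle_valve from where it was at the start of the episode below 0.02 m); the robot touches nothing.
It fails at once if a jar is touched by the robot (contact force between any of jar_red, jar_yellow, jar_green, jar_blue, jar_white, jar_black and the fingers above 1 N or contact force between any of jar_red, jar_yellow, jar_green, jar_blue, jar_white, jar_black and the arm above 1 N).
It fails at once if a jar is lifted off the deck (height (world z) of any of jar_red, jar_yellow, jar_green, jar_blue, jar_white, jar_black above 0.06 m).
It fails at once if a jar tips or falls off the deck (angle between any of jar_red, jar_yellow, jar_green, jar_blue, jar_white, jar_black's own z axis and vertical above 0.35 rad or height (world z) of any of jar_red, jar_yellow, jar_green, jar_blue, jar_white, jar_black below 0.032 m).
It fails at once if a thing standing beside the carousel is shifted or lifted (distance of any of bowl, mug, wrench, mill, angle_valve from where it was at the start of the episode above 0.02 m).
It also fails if it takes over 48 s, if anything falls off the work surface, if the arm or the gripper's body presses on something with over 40 N, if the wrist force passes 120 N, or if a joint passes its speed limit or range.

### The arm

A 6-joint arm with a two-finger parallel gripper is mounted at the origin on the work surface. World frame = base frame: x ahead of the robot, y to its left, z up, the work surface at z = 0. Lengths are in m, angles in rad, forces in N, time in s.
With the tool pointing down it reaches from about 0.425 to 0.95 m from the base axis. Payload 3.5 kg.
Tool frame: the origin (TCP) lies at the very end of the fingers, on their centre line; the grasp point (between the pads) lies 19 mm behind it; z points along the fingers, y is the line along which they close (so a half turn about z gives the same grasp; the last joint's range is limited). The gripper opens to 85 mm and grips with 20 to 120 N. Pads are 22 mm wide; open, the fingers measure 114 mm over their backs; the gripper's body (76 mm by 85 mm) begins 54 mm behind the grasp point. The pads swing forward as they close: fully open they stand 13 mm farther back than shut.
Start: joints at [-1.291, 0.286, 1.577, -0, 1.279, -0.15], TCP at [0.281, -0.614, 0.231] pointing down, gripper open.
Joint ranges: [-2.77, 2.77], [-0.9, 2.22], [0.21, 2.48], [-1.53, 4.67], [0.24, 2.81], [-2.84, 2.84]. Speed limits (rad/s): [2.79, 2.79, 3.14, 3.14, 3.14, 3.14].

### API

Orientations are given as a unit quaternion [x, y, z, w].
In Python, from plant import ctrl gives the robot as it stands.
- The arm moves only by the tool carry_out, never from a script. Its argument "deltas" is one flat list of numbers, 6 for each row, row after row: the shift along the tool's x, y, z in m, then the turn, a rotation vector about the tool's x, y, z in rad. A call has 1 to 5 rows; each row is the pose to reach, as a shift and turn from the pose commanded when the call began, along the tool's axes at that moment; what a row does not reach only later rows make up. A row lasts 1/8 s, in which the tool goes at most 62.5 mm and 10.7 degrees, less where a joint would pass 70% of its speed; a pose out of reach is approached as far as the arm can. A call with a gripper value outside its range is refused whole. "grip" is the opening in per cent of the stroke, from 0 (shut) to 100 (fully open), set as the call begins (left out, the last holds). The fingers move at their own pace and stop on an object; "grip_force" is the grip in N (left out, the last holds). Time passes only in rows, so rows that repeat a pose let the fingers close. It gives the time, the measured TCP pose, the force, the opening and the grip force at its end, in the units of the state.
- ctrl.get_state(): the state, without advancing time (a new reading comes with each control period).
- ctrl.read_camera(name): name is "side" or "top"; returns (picture, depth): 480x640x3 uint8, red, green, blue; 480x640 float32, m along the optical axis (not along the pixel's ray), 0 where there is no reading.
- ctrl.camera_model(name): a dict with "intrinsics" (3x3 intrinsics, pixels), "k1" (the pictures are not rectified: a ray, as slopes to the right and down, at radius r is drawn at 1 + k1 r^2 times it, then the intrinsics apply), "extrinsics" (4x4, takes a point from world to camera coordinates). Camera axes: x right, y down, z forward; pixel columns grow to the right and rows downward; lengths in m; the calibration is good to about 2 mm. A picture is of the moment at which its call begins. camera_model takes no time and is no camera call.
- ctrl.sign_off(): hands the job in; it is judged then, once.
Trained networks look in the newest picture that a camera, given by its name, has taken for a name from the list of things; names that differ only in an ending like _2 or _b are one class to them, and where a whole thing is asked for, a point or a joint stands for the part that bears it (a point fixed in the world has none). Each returns a list of dicts, best first, with "score" (0 to 1); they miss things now and then, are a little off and sometimes report something else, mostly with a low value. They report only what shows in the picture. A call takes as long as a camera call. They do not tell look-alikes from the thing itself.
- ctrl.find_in(camera, query): "uv" ([column, row] in pixels, amid what is visible of it).
The state is a dict: "time": time; "qpos": joint angles; "dq": joint speeds; "joint_efforts": joint torques, N m; "eef_pos": TCP position; "tcp_rot": TCP orientation; "contact_force": force on the tool from outside, world axes, zero at the start; "wrist_torque": the same for the moment, N m; "opening": opening from 0.0 (shut) to 1.0 (fully open); "finger_force": force on a finger pad.
Only numpy, scipy, OpenCV 4.12 (cv2) and the standard library are available. Lean on these libraries where they do the work, as an engineer would, in place of code of your own. Each camera call takes 0.05 s, during which the arm holds its last target. There are 200 camera calls.

## Working session

There is one attempt and no reset: what is moved stays moved. The work goes in short steps, Python scripts to look and compute and a tool call to move; the robot and the scene stay as the last step left them, time stands still between calls to the robot, and variables do not carry over. Pictures are saved under pics/ and viewed, at most 10 in all, crops included, and the job is handed in when it is done.

Besides the shell and the picture viewer there is one more tool, called after ">>>" as name(argument=value, ...) on one line, values as JSON. carry_out: Moves the arm, as the interface text tells. Its arguments: {"type":"object","properties":{"deltas":{"type":"array"},"grip":{"type":"number"},"grip_force":{"type":"number"}},"required":["deltas"]}

```bash
mkdir -p pics
cat > h.py <<'E'
import numpy as np, cv2
from plant import ctrl
def cam(n):
    m=ctrl.camera_model(n); return np.array(m["intrinsics"]),m["k1"],np.array(m["extrinsics"])
def ray(n,uv):
    K,k1,E=cam(n); d=np.array([(uv[0]-K[0,2])/K[0,0],(uv[1]-K[1,2])/K[1,1]]); s=d.copy()
    for _ in range(20): s=d/(1+k1*(s@s))
    R=E[:3,:3]; return -R.T@E[:3,3], R.T@np.array([s[0],s[1],1])
def at_z(n,uv,z):
    c,d=ray(n,uv); return c+d*(z-c[2])/d[2]
def proj(n,p):
    K,k1,E=cam(n); q=E[:3,:3]@np.array(p)+E[:3,3]; s=q[:2]/q[2]; s=s*(1+k1*(s@s)); return np.array([K[0,0]*s[0]+K[0,2],K[1,1]*s[1]+K[1,2]])
def snap(n,f):
    a,d=ctrl.read_camera(n); cv2.imwrite('pics/'+f,cv2.cvtColor(a,cv2.COLOR_RGB2BGR)); return a,d
E
python3 - <<'E'
from h import *
print(ctrl.get_state())
for n in("top","side"):
    snap(n,n+'0.png'); print(n,cam(n)[2].round(3).tolist())
zs=dict(jar_red=.09,jar_yellow=.09,jar_green=.09,jar_blue=.09,jar_white=.09,jar_black=.09,platter_deck=.042,base=.012,mill=.145,bowl=.05,mug=.09,wrench=.01,angle_valve=.06)
for k,z in zs.items():
    print(k,[(np.round(r["uv"]).tolist(),round(r["score"],2),at_z("top",r["uv"],z).round(3).tolist()) for r in ctrl.find_in("top",k)[:3]])
E
```

```text
{'time': 0.0, 'qpos': array([-1.29104145e+00,  2.87191166e-01,  1.57820870e+00,  1.26164315e-05,
        1.27860479e+00, -1.50003079e-01]), 'dq': array([-0.00165638, -0.00067639, -0.00028568,  0.0007478 ,  0.00050288,
        0.00215491]), 'joint_efforts': array([-1.27396033e-04, -4.05982339e+01, -2.92626840e+01, -1.64576704e-04,
        5.83595989e-03,  7.19887424e-06]), 'eef_pos': array([ 0.28107952, -0.61295446,  0.22991302]), 'tcp_rot': array([ 9.77001885e-01,  2.13227254e-01, -7.21595645e-05, -1.20385512e-03]), 'contact_force': array([-0.14525222, -0.23731381,  0.01221917]), 'wrist_torque': array([-9.08999917e-05, -4.31234859e-02, -2.18274197e-02]), 'finger_force': 0.0, 'opening': 1.0033823659413823}
top [[-0.02, -1.0, -0.013, 0.014], [-0.996, 0.02, -0.082, 0.529], [0.082, 0.011, -0.997, 1.035], [0.0, 0.0, 0.0, 1.0]]
side [[-0.983, -0.182, 0.011, 0.498], [-0.142, 0.726, -0.673, 0.13], [0.115, -0.663, -0.739, 1.405], [0.0, 0.0, 0.0, 1.0]]
jar_red [([420.0, 238.0], 0.71, [0.524, -0.207, 0.09]), ([334.0, 326.0], 0.68, [0.346, -0.024, 0.09]), ([337.0, 204.0], 0.65, [0.598, -0.036, 0.09])]
jar_yellow [([290.0, 180.0], 0.62, [0.652, 0.062, 0.09])]
jar_green [([304.0, 209.0], 0.69, [0.589, 0.035, 0.09]), ([294.0, 239.0], 0.68, [0.526, 0.057, 0.09])]
jar_blue [([276.0, 214.0], 0.85, [0.582, 0.093, 0.09])]
jar_white [([318.0, 180.0], 0.63, [0.652, 0.005, 0.09])]
jar_black [([324.0, 234.0], 0.92, [0.536, -0.006, 0.09])]
platter_deck [([303.0, 209.0], 0.75, [0.597, 0.039, 0.042])]
base [([304.0, 212.0], 0.86, [0.594, 0.038, 0.012])]
mill [([494.0, 174.0], 0.84, [0.644, -0.348, 0.145])]
bowl [([132.0, 215.0], 0.96, [0.59, 0.414, 0.05]), ([302.0, 208.0], 0.73, [0.598, 0.04, 0.05])]
mug [([141.0, 294.0], 0.58, [0.419, 0.377, 0.09])]
wrench [([497.0, 324.0], 0.75, [0.335, -0.386, 0.01])]
angle_valve [([499.0, 242.0], 0.57, [0.515, -0.381, 0.06])]
```

View pics/top0.png

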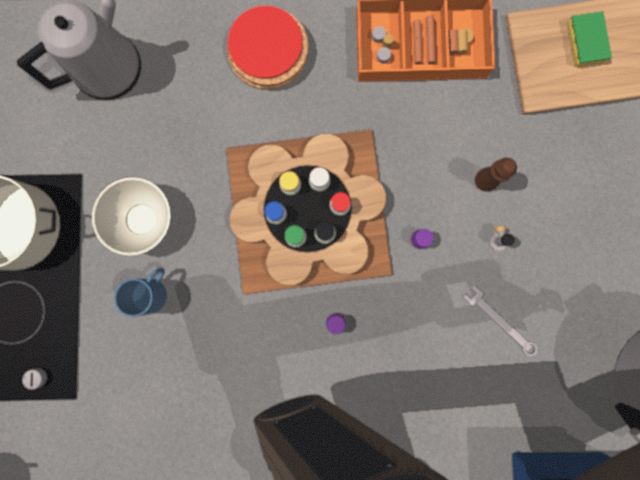

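View pics/side0.png

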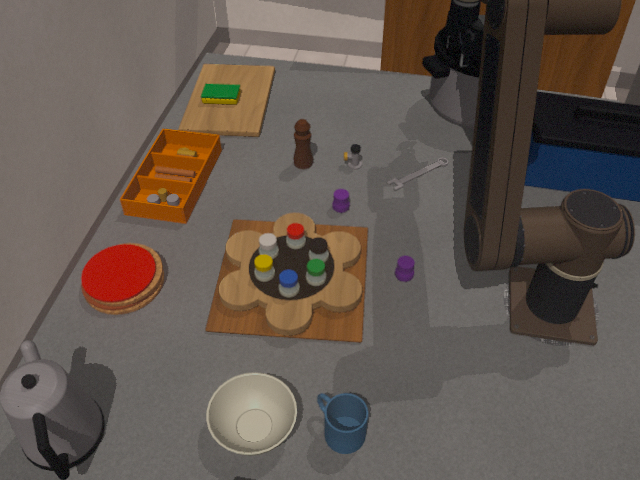

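Run:
```python
import cv2
a=cv2.imread('pics/top0.png')[115:315,200:440]; cv2.imwrite('pics/crop0.png',cv2.resize(a,None,fx=3,fy=3,interpolation=cv2.INTER_CUBIC)[:600,:720])
```

```text
(no output)
```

View pics/crop0.png

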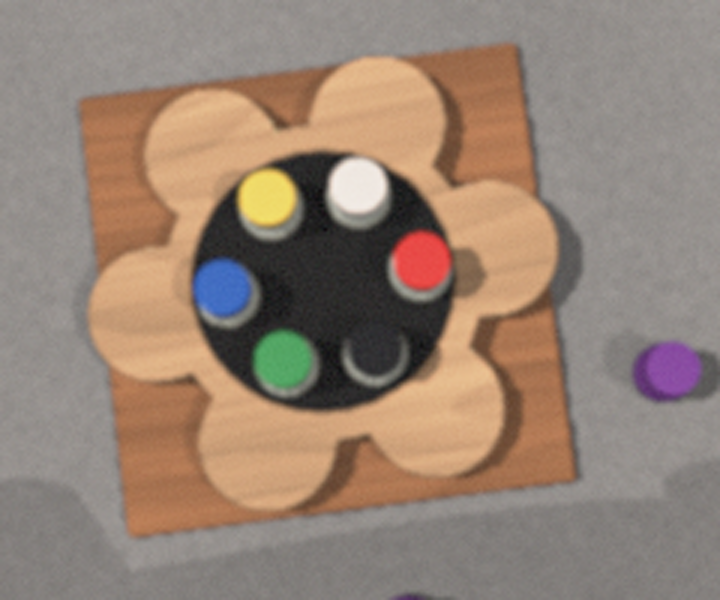

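The picture shows the carousel at about (304,209). The red lid on the deck is at (340,203), on its right side.

Things that could be taken for it are the purple jars at (423,238) and (336,323) and the red cake at (267,45). The jar on the deck at (340,203) is the one. The crop confirms it and shows notches at about (350,177) and (362,230). Next I measure the axis, the base heading and the platter phase.

```bash
cat >> h.py <<'E'
def base_pose(a):
    cs=[(226.7,148.3),(372.7,129.7),(392.7,275),(243.3,294)]
    P=np.array([at_z("top",c,.012)[:2] for c in cs]); c=P.mean(0)
    v=(P[0]+P[1]-P[2]-P[3]); return c,np.arctan2(v[1],v[0]),P
def phase(a,c,yaw):
    hsv=cv2.cvtColor(a,cv2.COLOR_RGB2HSV); z=0
    for r in (.145,.15,.155,.16,.165):
        for t in np.arange(0,2*np.pi,.01):
            u,v=proj("top",(c[0]+r*np.cos(t),c[1]+r*np.sin(t),.042)).round().astype(int)
            h,s,b=hsv[v,u].astype(int); z+=(b>175 and s>50)*np.exp(6j*t)
    return (np.angle(z)/6-yaw), abs(z)
def red(a,c,yaw):
    hsv=cv2.cvtColor(a,cv2.COLOR_RGB2HSV); m=((hsv[...,0]<8)|(hsv[...,0]>174))&(hsv[...,1]>150)&(hsv[...,2]>120)
    u0,v0=proj("top",(c[0],c[1],.09)); yy,xx=np.nonzero(m); k=np.hypot(xx-u0,yy-v0)<48
    p=at_z("top",(xx[k].mean(),yy[k].mean()),.088)[:2]-c
    ang=np.arctan2(p[1],p[0])-yaw; return k.sum(),np.hypot(*p),np.degrees(ang),p
E
python3 - <<'E'
from h import *
a=cv2.cvtColor(cv2.imread('pics/top0.png'),cv2.COLOR_BGR2RGB)
c,yaw,P=base_pose(a); print(c,np.degrees(yaw),[np.linalg.norm(P[i]-P[i-1]).round(3) for i in range(4)])
q,s=phase(a,c,yaw); print('q deg',np.degrees(q)%60,s); print(red(a,c,yaw))
for k in range(6):
    t=q+yaw+np.pi/6+k*np.pi/3; p=(c[0]+.146*np.cos(t),c[1]+.146*np.sin(t),.031); print(np.degrees(t-yaw)%360,np.round(p,3),proj("top",p).round())
import scipy.spatial.transform as T
print(T.Rotation.from_quat(ctrl.get_state()['tcp_rot']).as_matrix().round(3))
E
```

```text
[0.59699826 0.02724217] 6.099637083780945 [np.float64(0.336), np.float64(0.338), np.float64(0.336), np.float64(0.338)]Traceback (most recent call last):
  File "<stdin>", line 4, in <module>
  File "h.py", line 23, in phase
    u,v=proj("top",(c[0]+r*np.cos(t),c[1]+r*np.sin(t),.042)).round().astype(int)
        ~~~~^^^^^^^^^^^^^^^^^^^^^^^^^^^^^^^^^^^^^^^^^^^^^^^^
  File "h.py", line 12, in proj
    K,k1,E=cam(n); q=E[:3,:3]@np.array(p)+E[:3,3]; s=q[:2]/q[2]; s=s*(1+k1*(s@s)); return np.array([K[0,0]*s[0]+K[0,2],K[1,1]*s[1]+K[1,2]])
           ~~~^^^
  File "h.py", line 4, in cam
    m=ctrl.camera_model(n); return np.array(m["intrinsics"]),m["k1"],np.array(m["extrinsics"])
ValueError: time passes only in moves, steps and waits
```

```bash
sed -i 's/^def cam(n):/import functools\n@functools.cache\ndef cam(n):/' h.py
python3 - <<'E'
from h import *
a=cv2.cvtColor(cv2.imread('pics/top0.png'),cv2.COLOR_BGR2RGB)
c,yaw,P=base_pose(a); print(c,np.degrees(yaw)); print('mat',at_z("top",(307.3,208.7),.042))
q,s=phase(a,c,yaw); print('q deg',np.degrees(q)%60,s); print(red(a,c,yaw))
for k in range(6):
    t=q+yaw+np.pi/6+k*np.pi/3; p=(c[0]+.146*np.cos(t),c[1]+.146*np.sin(t),.031); print(np.degrees(t-yaw)%360,np.round(p,3),proj("top",p).round())
from scipy.spatial.transform import Rotation as T
print(T.from_quat(ctrl.get_state()['tcp_rot']).as_matrix().round(3))
E
```

```text
[0.59699826 0.02724217] 6.099637083780945
mat [0.59750452 0.0292825  0.042     ]
q deg 34.27052892669113 717.8479794036639
(np.int64(282), np.float64(0.07026733885512168), np.float64(-88.90930620945619), array([ 0.00879507, -0.06971475]))
4.270528926691122 [0.741 0.054 0.031] [296. 147.]
64.27052892669111 [0.646 0.165 0.031] [247. 189.]
124.27052892669113 [0.502 0.138 0.031] [259. 253.]
184.27052892669113 [0.453 0.001 0.031] [321. 274.]
244.27052892669113 [ 0.548 -0.11   0.031] [371. 230.]
304.27052892669116 [ 0.692 -0.084  0.031] [357. 167.]
[[ 0.909  0.417  0.   ]
 [ 0.417 -0.909 -0.   ]
 [-0.     0.    -1.   ]]
```

>>> carry_out(deltas=[0.03, -0.016, 0, 0, 0, 0, 0.08, -0.042, 0, 0, 0, 0, 0.134, -0.07, 0, 0, 0, 0, 0.188, -0.098, 0, 0, 0, 0, 0.24, -0.125, 0, 0, 0, 0], grip=0)

```text
time: 1.38
eef_pos: [0.4484, -0.3983, 0.2316]
tcp_rot: [0.977, 0.213, 0.0, 0.0]
contact_force: [0.4, -0.0, -0.2]
opening: -0.001
finger_force: 0.0
```

>>> carry_out(deltas=[0.054, -0.028, 0, 0, 0, 0, 0.108, -0.056, 0, 0, 0, 0, 0.162, -0.084, 0, 0, 0, 0, 0.216, -0.112, 0, 0, 0, 0, 0.26, -0.136, 0, 0, 0, 0])

```text
time: 2.0
eef_pos: [0.6283, -0.1659, 0.2316]
tcp_rot: [0.977, 0.214, 0.0, 0.0]
contact_force: [-0.3, -1.3, 0.1]
opening: -0.003
finger_force: 0.0
```

>>> carry_out(deltas=[0.04, -0.02, 0, 0, 0, 0, 0.07, -0.036, 0, 0, 0, 0, 0.09, -0.046, 0, 0, 0, 0, 0.094, -0.0485, 0, 0, 0, 0, 0.094, -0.0485, 0.03, 0, 0, 0])

```text
time: 2.62
eef_pos: [0.6941, -0.0858, 0.2048]
tcp_rot: [0.977, 0.213, 0.003, 0.002]
contact_force: [0.5, 0.1, -0.6]
opening: -0.0
finger_force: 0.0
```

>>> carry_out(deltas=[-0.001, 0, 0.04, 0, 0, 0, -0.002, 0, 0.08, 0, 0, 0, -0.002, 0, 0.12, 0, 0, 0, -0.002, 0, 0.15, 0, 0, 0, -0.002, 0, 0.174, 0, 0, 0])

```text
time: 3.25
eef_pos: [0.6896, -0.0867, 0.0258]
tcp_rot: [0.977, 0.213, -0.001, -0.0]
contact_force: [0.5, 0.4, 0.9]
opening: 0.001
finger_force: 0.0
```

>>> carry_out(deltas=[0, 0, 0, 0, 0, 0])

```text
time: 3.38
eef_pos: [0.6886, -0.0859, 0.0248]
tcp_rot: [0.977, 0.213, -0.002, -0.001]
contact_force: [1.0, -0.0, -0.6]
opening: 0.001
finger_force: 0.0
```

```bash
cat > arc.py <<'E'
import sys; from h import *
from scipy.spatial.transform import Rotation as T
c=np.array([.5972,.028])
def rows(p0,angs,r=.147):
    R=T.from_quat([.977,.2132,0,0]).as_matrix()
    for t in angs:
        t=np.radians(t+6.1); w=np.r_[c+r*np.array([np.cos(t),np.sin(t)])-p0[:2],0]; print(np.round(R.T@w,3)[:2].tolist(),end=' ')
    print()
E
python3 - <<'E'
from arc import *
a,_=snap("side","side1.png"); s=ctrl.get_state(); print(s['eef_pos'],s['contact_force'])
f=lambda t:(c+.147*np.array([np.cos(np.radians(t+6.1)),np.sin(np.radians(t+6.1))]))
rows(s['eef_pos'],[301,297,293,289,285])
for t in (285,265,245,225): rows(f(t),[t-4*k for k in range(1,6)])
E
```

```text
[ 0.69004655 -0.0860636   0.02689896] [-0.01450683 -0.06900467 -0.38874942]
[-0.005, 0.001] [-0.015, 0.003] [-0.025, 0.004] [-0.036, 0.005] [-0.046, 0.004] 
[-0.01, -0.001] [-0.02, -0.003] [-0.03, -0.005] [-0.04, -0.008] [-0.05, -0.012] 
[-0.009, -0.004] [-0.018, -0.009] [-0.027, -0.015] [-0.035, -0.021] [-0.043, -0.028] 
[-0.007, -0.007] [-0.014, -0.015] [-0.02, -0.023] [-0.025, -0.032] [-0.03, -0.041] 
[-0.004, -0.009] [-0.008, -0.019] [-0.011, -0.029] [-0.013, -0.039] [-0.014, -0.049]
```

View pics/side1.png

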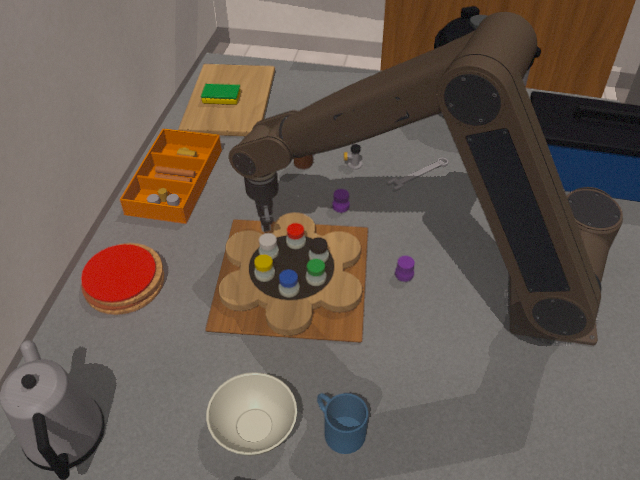

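The side picture shows the fingertip let down into the notch at about (267,228), between the white and red lobes. I push it clockwise from there.

>>> carry_out(deltas=[-0.005, 0.001, 0, 0, 0, 0, -0.013, 0.002, 0, 0, 0, 0, -0.023, 0.004, 0, 0, 0, 0, -0.034, 0.005, 0, 0, 0, 0, -0.046, 0.004, 0, 0, 0, 0])

```text
time: 4.05
eef_pos: [0.6498, -0.109, 0.0277]
tcp_rot: [0.977, 0.213, 0.0, 0.0]
contact_force: [0.1, 0.5, 0.8]
opening: 0.001
finger_force: 0.5
```

>>> carry_out(deltas=[-0.01, -0.001, 0, 0, 0, 0, -0.02, -0.003, 0, 0, 0, 0, -0.03, -0.005, 0, 0, 0, 0, -0.04, -0.008, 0, 0, 0, 0, -0.05, -0.012, 0, 0, 0, 0])

```text
time: 4.68
eef_pos: [0.5992, -0.1183, 0.0273]
tcp_rot: [0.977, 0.213, -0.0, -0.0]
contact_force: [1.2, -0.5, 0.2]
opening: 0.0
finger_force: 0.4
```

>>> carry_out(deltas=[-0.009, -0.004, 0, 0, 0, 0, -0.018, -0.009, 0, 0, 0, 0, -0.027, -0.015, 0, 0, 0, 0, -0.035, -0.021, 0, 0, 0, 0, -0.043, -0.028, 0, 0, 0, 0])

```text
time: 5.3
eef_pos: [0.5485, -0.1106, 0.0274]
tcp_rot: [0.977, 0.213, 0.0, 0.0]
contact_force: [1.6, -0.4, 0.1]
opening: 0.0
finger_force: 0.4
```

Run:
```python
from arc import *
a,_=snap("top","top1.png"); s=ctrl.get_state(); print(s['eef_pos'],s['contact_force'],s['time'])
d=s['eef_pos'][:2]-c; print('finger r,ang',np.hypot(*d),np.degrees(np.arctan2(d[1],d[0]))-6.1)
print(red(a,c,np.radians(6.1)))
s,_=snap("side","side2.png")
print([(np.round(r["uv"]).tolist(),round(r["score"],2),(at_z("side",r["uv"],.075)[:2]-c).round(3)) for r in ctrl.find_in("side","jar_red")[:3]])
```

```text
[ 0.546933   -0.10992493  0.02685732] [-0.19589196  0.28532228  0.09751304] 5.35
finger r,ang 0.14679938173560536 -116.12436543807569
(np.int64(273), np.float64(0.06889808923834351), np.float64(-144.8171372786146), array([-0.05177426, -0.04545737]))
[([320.0, 245.0], 0.97, array([-0.058, -0.041])), ([343.0, 203.0], 0.78, array([-0.088, -0.19 ])), ([402.0, 267.0], 0.63, array([-0.251, -0.012]))]
```

View pics/top1.png

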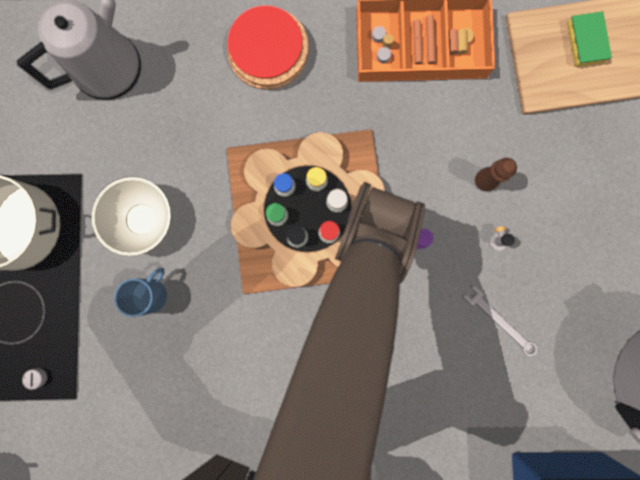

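The red lid is at (329,231), at -145 degrees and standing on the deck. About 35 degrees remain.

>>> carry_out(deltas=[-0.007, -0.007, 0, 0, 0, 0, -0.014, -0.015, 0, 0, 0, 0, -0.02, -0.023, 0, 0, 0, 0, -0.025, -0.032, 0, 0, 0, 0, -0.03, -0.041, 0, 0, 0, 0])

```text
time: 6.08
eef_pos: [0.5042, -0.0855, 0.0273]
tcp_rot: [0.977, 0.213, 0.0, -0.0]
contact_force: [0.9, -0.1, 0.3]
opening: -0.002
finger_force: 0.4
```

>>> carry_out(deltas=[-0.004, -0.008, 0, 0, 0, 0, -0.007, -0.015, 0, 0, 0, 0, -0.009, -0.021, 0, 0, 0, 0, -0.01, -0.025, 0, 0, 0, 0, -0.011, -0.028, 0, 0, 0, 0])

```text
time: 6.7
eef_pos: [0.4831, -0.065, 0.0274]
tcp_rot: [0.977, 0.213, 0.0, 0.0]
contact_force: [0.7, -0.5, -0.4]
opening: -0.002
finger_force: 0.4
```

Run:
```python
from arc import *
a,_=snap("top","top2.png"); s=ctrl.get_state(); print(s['eef_pos'],s['contact_force'],s['time'])
d=s['eef_pos'][:2]-c; t=np.degrees(np.arctan2(d[1],d[0]))-6.1; print('finger r,ang',np.hypot(*d),t)
r=red(a,c,np.radians(6.1)); print(r)
snap("side","side3.png")
print([(np.round(r["uv"]).tolist(),round(r["score"],2),(at_z("side",r["uv"],.075)[:2]-c).round(3)) for r in ctrl.find_in("side","jar_red")[:3]])
rem=(r[2]+180)%360; print('rem',rem); rows(s['eef_pos'],[t-rem*k for k in (.25,.5,.75,1)])
```

```text
[ 0.48269522 -0.06469693  0.02723672] [ 0.37968608  0.36102274 -0.3959543 ] 6.75
finger r,ang 0.14732299353861378 -147.10822479928663
(np.int64(273), np.float64(0.06848368247041933), np.float64(-178.02620490464534), array([-0.06780487, -0.00961842]))
[([325.0, 262.0], 0.78, array([-0.079,  0.006])), ([404.0, 268.0], 0.56, array([-0.255, -0.01 ]))]
rem 1.9737950953546601
[0.0, -0.001] [-0.0, -0.003] [-0.001, -0.004] [-0.001, -0.005]
```

The platter is within 2 degrees of the target. I back the finger off the lobe and lift straight up.

>>> carry_out(deltas=[0.001, 0.003, 0, 0, 0, 0, 0.003, 0.009, 0, 0, 0, 0, 0.003, 0.009, -0.04, 0, 0, 0, 0.003, 0.009, -0.1, 0, 0, 0, 0.003, 0.009, -0.15, 0, 0, 0])

```text
time: 7.48
eef_pos: [0.4901, -0.0725, 0.1796]
tcp_rot: [0.977, 0.213, 0.001, 0.0]
contact_force: [0.7, -0.3, 0.7]
opening: -0.002
finger_force: 0.0
```

>>> carry_out(deltas=[0, 0, -0.04, 0, 0, 0, -0.02, 0.045, -0.04, 0, 0, 0, -0.04, 0.09, -0.04, 0, 0, 0, -0.06, 0.135, -0.04, 0, 0, 0, -0.06, 0.135, -0.04, 0, 0, 0])

```text
time: 8.1
eef_pos: [0.4912, -0.223, 0.2174]
tcp_rot: [0.977, 0.211, -0.0, 0.0]
contact_force: [0.1, 0.1, -0.4]
opening: 0.001
finger_force: 0.0
```

Run:
```python
from arc import *
a,_=snap("top","top3.png"); s=ctrl.get_state(); print(s['eef_pos'],s['time'])
r=red(a,c,np.radians(6.1)); print(r,'y in base',r[1]*np.sin(np.radians(r[2])))
snap("side","side4.png")
print([(np.round(r["uv"]).tolist(),round(r["score"],2),(at_z("side",r["uv"],.075)[:2]-c).round(3)) for r in ctrl.find_in("side","jar_red")[:3]])
```

```text
[ 0.49112455 -0.22123666  0.21710445] 8.15
(np.int64(273), np.float64(0.06850702533695137), np.float64(-178.10755296574396), array([-0.06784158, -0.00952539])) y in base -0.0022623367128729527
[([404.0, 267.0], 0.95, array([-0.254, -0.012])), ([341.0, 201.0], 0.79, array([-0.082, -0.195])), ([305.0, 243.0], 0.66, array([-0.024, -0.043]))]
```

View pics/top3.png

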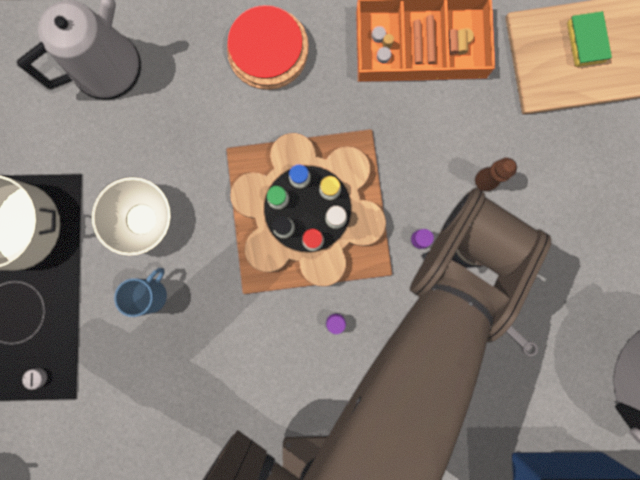

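View pics/side4.png

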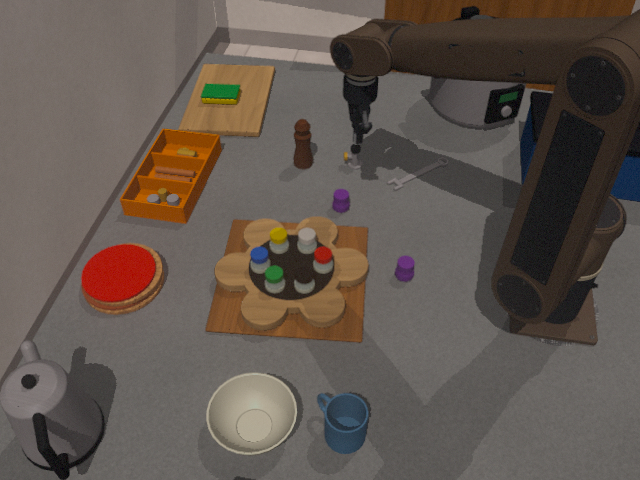

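Both pictures show the red lid in front, at (312,239) in the top view and (322,258) in the side view, about 2 mm off the centre line. All six jars are upright, the other things are undisturbed and the arm is clear.

```bash
python3 -c "
from plant import ctrl
print(ctrl.sign_off())"
```

```text
the job is handed in; nothing more can be done
None
```

I turned the carousel until the red-lidded jar stood at the front, measured about 2 mm off the base's centre line, with all six jars upright and the arm clear, and handed the job in; no verdict came back.

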